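# Photograph a dish: lamp on, capture, lamp off

## Robot

A 6-joint arm with a two-finger parallel gripper is mounted at the origin on the work surface. World frame = base frame: x ahead of the robot, y to its left, z up, the work surface at z = 0. Lengths are in m, angles in degrees, forces in N, time in s.
With the tool pointing down it reaches from about 0.275 to 0.75 m from the base axis. Payload 10.2 kg.
Tool frame: the origin (TCP) lies midway between the tips of the shut fingers; the grasp point (between the pads) lies 19 mm behind it; z points along the fingers, y is the line along which they close (so a half turn about z gives the same grasp; the last joint's range is limited). The gripper opens to 88 mm and grips with 3 to 60 N. Pads are 18 mm wide; open, the fingers measure 123 mm over their backs; the gripper's body (75 mm by 187 mm) begins 45 mm behind the grasp point.
Start: joints at [-78.805, 17.928, 85.812, -0, 76.261, -12.8], TCP at [0.213, -0.48, 0.208] pointing down, gripper open.
Joint ranges: [-168.41, 168.41], [-55.51, 124.54], [10.69, 146.95], [-70.63, 250.63], [1, 178], [-165.06, 165.06]. Speed limits (degrees/s): [136.94, 136.94, 172.46, 180, 180, 180].

## Interface

Orientations are given as a 3x3 rotation matrix whose columns are the frame's x, y, z axes.
In Python, from workcell import bot, eyes, job_done gives the robot as it stands.
- The arm moves only by the tool carry_out, never from a script. Its argument "commands" is one flat list of numbers, 4 for each row, row after row: the shift along the world's x, y, z in units of 25 mm (1.0 is 25 mm), then the turn about the world's z in units of 6 degrees (1.0 is 6 degrees). A call has exactly 5 rows; each row shifts and turns the commanded pose from where the row before left it; what a row does not reach is not made up. A row lasts 1/12 s, in which the tool goes at most 41.7 mm and 7.16 degrees, less where a joint would pass 70% of its speed; a pose out of reach is approached as far as the arm can. A call is refused whole if a number of a shift passes 1 or a number of a turn 1, either way. A call with a gripper value outside its range is refused whole. "fingers" is the opening, from 0 (shut) to 1 (fully open), set as the call begins (left out, the last holds). The fingers move at their own pace and stop on an object; "grip_force" is the grip in N (left out, the last holds). Time passes only in rows, so rows that do not move let the fingers close, or fill a call up. It gives the time, the measured TCP pose, the force, the opening and the grip force at its end, in the units of the state.
- bot.get_state(): the state, without advancing time (a new reading comes with each control period).
- eyes.get_image(name): name is "side" or "top"; returns the picture (384x512x3 uint8, blue, green, red); there is no depth.
- eyes.camera_info(name): a dict with "fx", "fy", "cx", "cy" (pixels), "world_to_cam" (4x4, takes a point from world to camera coordinates). Camera axes: x right, y up, looking along -z (the intrinsics and any distortion apply to the point x, -y, -z); pixel columns grow to the right and rows downward; lengths in m; the calibration is good to about 2 mm. A picture is of the moment at which its call begins. camera_info takes no time and is no camera call.
- job_done(): hands the job in; it is judged then, once.
The state is a dict: "time_s": time; "qpos": joint angles; "joint_velocities": joint speeds; "effort": joint torques, N m; "eef_pos": TCP position; "tool_rot": TCP orientation; "contact_force": force on the tool from outside, world axes, zero at the start; "wrist_torque": the same for the moment, N m; "grip_width": finger opening in m; "finger_force": force on a finger pad.
Only numpy, scipy, OpenCV 4.12 (cv2) and the standard library are available. Lean on these libraries where they do the work, as an engineer would, in place of code of your own. Each camera call takes 0.05 s, during which the arm holds its last target. There are 200 camera calls.

## Task

Take a microscope picture by pressing only, with the fingertips: switch the lamp on by pressing the white-barred end of the black paddle on the white lamp supply fully down, then press the green key of the camera keypad fully down and let it come back up, then switch the lamp off again by pressing the paddle's plain end fully down. Do not press the green key while the lamp is off, and never press the blue or yellow key. Pick nothing up, keep the lamp supply and keypad where they stand, leave the pot, marker, dish and slide box alone, and finish with the fingers clear.

Things in the scene. Friction and masses are not known exactly. Their poses are not given: they have to be found in the camera images.
- lamp_supply: White lamp supply, a case 130 mm (its x) by 100 mm (its y) by 55 mm high, 1.4 kg, standing loose on rubber. Origin: centre of its underside; z up. The paddle switch on top lies along its x axis, centred, its white-barred ON end towards +x and its plain OFF end towards -x. It and the keypad may change sides of the bench from run to run.
- paddle (a joint): Black paddle (rocker) switch, 70 mm long, 36 mm wide, 8 mm thick, rocking about its middle, 69 mm above the bench, axis along the case's y. Value in rad: 0 = lamp off (plain end down, barred end up), 0.4 = lamp on (barred end down); level at 0.2. No spring or snap: it stays where it is left; friction of 0.04 N m (about 1.5 to 3 N at an end).
- paddle_on (a point): Point to press for ON: on the paddle's top face at the middle of the white bar, 26 mm from the pivot; it moves with the paddle, about 78 mm above the bench when up and 68 mm when fully down.
- paddle_off (a point): Point to press for OFF: on the paddle's top face near the plain end, 26 mm from the pivot on the other side; about 68 mm above the bench when down (lamp off) and 78 mm when up (lamp on).
- keypad: Camera keypad, a white case 110 mm (its x) by 190 mm (its y) by 34 mm high, 0.7 kg, standing loose on rubber. Origin: centre of its underside; z up. Three keys in a row along its y, 55 mm apart: yellow at +y, green in the middle, blue at -y.
- green_key (a joint): Green capture key, a spring key: 0 = up, 0.006 m = fully down (starts at 1.5 N, about 5 N when fully down; springs back).
- green_top (a point): Centre of the green key's top face (top face 40 mm along the keypad's x by 30 mm along its y; 12 mm thick, standing 14 mm above the case, top about 48 mm above the bench); moves with the key.
- yellow_key (a joint): Yellow key, same size and spring as the green one. Not to be pressed.
- yellow_top (a point): Centre of the yellow key's top face.
- blue_key (a joint): Blue key, same size and spring as the green one. Not to be pressed.
- blue_top (a point): Centre of the blue key's top face.
- pot: Small steel pot, 48 mm across, 34 mm high, loose, between the two units. Origin: centre of its underside. Leave alone.
- marker: White marker pen with red cap, 130 mm long, 13 mm thick, lying loose on the robot's side of the units. Origin: underside of its middle; x along the pen. Leave alone.
- dish: Pale translucent closed culture dish, 90 mm across, 14 mm high, loose, on the robot's side of the units. Origin: centre of its underside. Leave alone.
- slide_box: Grey slide box with red trim, 85 by 40 by 32 mm high, loose, beyond the units. Origin: centre of its underside. Leave alone.
There are look-alikes about, which are no part of the job. Leave any orange look-alike of the lamp_supply alone.

How it is judged:
By the outcome, as a careful person would: the job done as asked, in the order asked, and still so for the second after the job is handed in, with the robot touching nothing.
It also fails if it takes over 42 s, if anything falls off the work surface, if the arm or the gripper's body presses on something with over 40 N, if the wrist force passes 120 N, or if a joint passes its speed limit or range.

## Working session

There is one attempt and no reset: what is moved stays moved. The work goes in short steps, Python scripts to look and compute and a tool call to move; the robot and the scene stay as the last step left them, time stands still between calls to the robot, and variables do not carry over. Pictures are saved under pics/ and viewed, at most 10 in all, crops included, and the job is handed in when it is done.

Besides the shell and the picture viewer there is one more tool, called after "Emit:" as name(argument=value, ...), one argument or row to a line, values as JSON. carry_out: Moves the arm, as the interface text tells. Its arguments: {"type":"object","properties":{"commands":{"type":"array"},"fingers":{"type":"number"},"grip_force":{"type":"number"}},"required":["commands"]}

```bash
mkdir -p pics; python3 - <<'E'
from workcell import bot,eyes
import cv2,numpy as np
for n in("side","top"):
    cv2.imwrite(f"pics/{n}0.png",eyes.get_image(n)); c=eyes.camera_info(n); print(n,{k:(np.round(v,4).tolist()) if k!='x' else v for k,v in c.items() if not isinstance(v,str)})
s=bot.get_state();print(s['time_s'],s['eef_pos'],s['tool_rot'],s['contact_force'])
E
```

```text
side {'fx': 457.8808, 'fy': 457.8808, 'cx': 262.5799, 'cy': 198.0265, 'world_to_cam': [[0.9966, -0.079, -0.0242, -0.5317], [0.0613, 0.5101, 0.8579, -0.1071], [-0.0554, -0.8565, 0.5132, -1.0438], [0.0, 0.0, 0.0, 1.0]]}
top {'fx': 370.4502, 'fy': 370.4502, 'cx': 251.2625, 'cy': 192.9353, 'world_to_cam': [[-0.0154, -0.9997, -0.0195, 0.0405], [0.9828, -0.0187, 0.1836, -0.5434], [-0.1839, -0.0164, 0.9828, -0.684], [0.0, 0.0, 0.0, 1.0]]}
0.1 [ 0.21342586 -0.47937135  0.20782933] [[ 9.13562086e-01  4.06699218e-01 -2.47568455e-04]
 [ 4.06699228e-01 -9.13561426e-01  1.12238634e-03]
 [ 2.30304657e-04 -1.12605551e-03 -9.99999339e-01]] [ 0.34659337  0.0990775  -0.07928437]
```

View pics/side0.png

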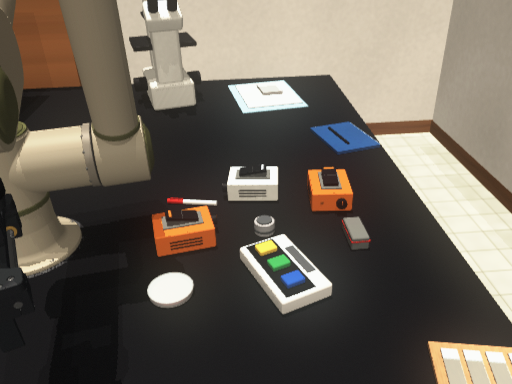

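View pics/top0.png

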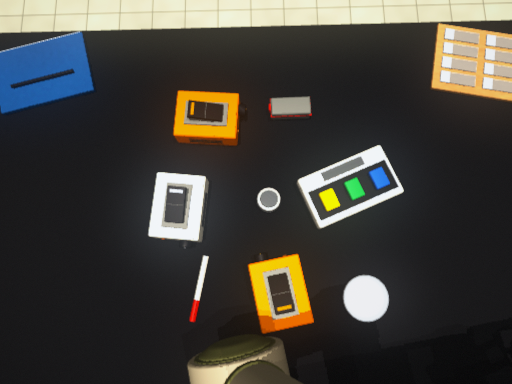

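The side view shows the lamp supply candidates: white at side (253,183) / top (178,207), orange at (184,230)/(281,293) and orange at (330,190)/(207,117). The white one fits the text, and its white bar is at top (176,190). The keypad's green key is at side (279,262) / top (355,188). I'll confirm this in one enlarged crop.

```bash
python3 - <<'E'
import cv2,numpy as np
s=cv2.imread("pics/side0.png");t=cv2.imread("pics/top0.png")
def c(i,x,y,w=80,h=60): return cv2.resize(i[y:y+h,x:x+w],(400,300),interpolation=cv2.INTER_CUBIC)
a=np.vstack([np.hstack([c(t,140,170,100,75),c(s,213,150)]),np.hstack([c(t,300,150,100,75),c(s,240,230)])])
cv2.imwrite("pics/crop.png",a)
for n,i in(("side",s),("top",t)):
  h=cv2.cvtColor(i,cv2.COLOR_BGR2HSV)
  for k,lo,hi in(("g",50,75),("b",105,118),("y",25,32)):
    m=cv2.inRange(h,(lo,150,70),(hi,255,255)); 
    x0,y0,x1,y1=(240,230,335,310) if n=="side" else (300,145,405,228)
    z=np.zeros_like(m);z[y0:y1,x0:x1]=m[y0:y1,x0:x1];M=cv2.moments(z,True);print(n,k,M['m00'],M['m10']/M['m00'],M['m01']/M['m00'])
E
```

```text
Traceback (most recent call last):
ZeroDivisionError: float division by zero
```

View pics/crop.png

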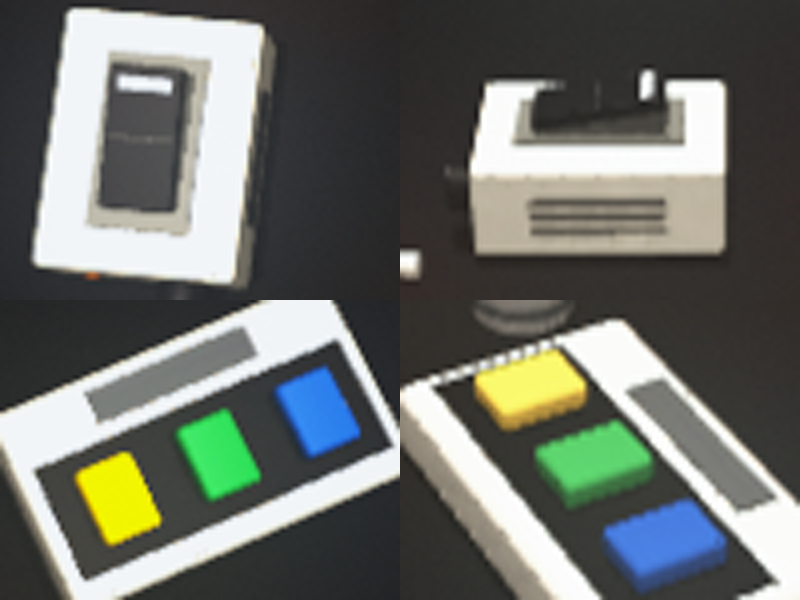

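The crop confirms it: the white supply has the bar at top (176,191) / side (262,167), raised, so the lamp is off. The green key is at top (355,188) / side (279,261). Next I'll triangulate.

```bash
cat > h.py <<'E'
import numpy as np
from scipy.optimize import least_squares
from workcell import eyes
C={n:eyes.camera_info(n) for n in("side","top")}
def proj(n,p):
    c=C[n];q=np.array(c["world_to_cam"])@np.r_[p,1]
    return np.array([c["cx"]+c["fx"]*q[0]/-q[2],c["cy"]+c["fy"]*-q[1]/-q[2]])
def tri(t,s):
    r=least_squares(lambda p:np.r_[proj("top",p)-t,proj("side",p)-s],[.5,0,.05]);return r.x,np.abs(r.fun).max()
def at(n,uv,z):
    return least_squares(lambda p:proj(n,np.r_[p,z])-uv,[.5,0]).x
E
python3 - <<'E'
from h import *
T=lambda x,y,o:np.array([(x+.5)/4-.5+o[0],(y+.5)/4-.5+o[1]])
S=lambda x,y,o:np.array([(x+.5)/5-.5+o[0],(y+.5)/5-.5+o[1]])
a,b,c,d=(140,170),(213,150),(300,150),(240,230)
for n,t,s in(("bar",T(145,84,a),S(247,85,b)),("mid",T(140,140,a),S(197,95,b)),("green",T(219.5,153,c),S(194.5,157,d)),("yel",T(118,197,c),S(130,83,d)),("blue",T(320,110,c),S(264,237,d))):
    p,e=tri(t,s);print(n,p.round(4),e.round(2))
print("off",at("top",T(134.5,209.5,a),.065).round(4), "bar78",at("top",T(145,84,a),.078).round(4))
tc=[at("top",T(*q,a),.055) for q in((70,10),(265,25),(237,280),(35,265))];print("case",np.round(tc,4).tolist(),np.mean(tc,0))
sc=[at("side",S(*q,b),.055) for q in((87,83),(325,83),(325,177),(70,175))];print("cases",np.round(sc,4).tolist(),np.mean(sc,0))
for n,q in(("g",(219.5,153)),("y",(118,197)),("b",(320,110))):print(n,at("top",T(*q,c),.048).round(4))
E
```

```text
bar [0.547  0.1758 0.0759] 0.3
mid [0.5208 0.1789 0.0701] 0.38
green [ 0.5518 -0.1747  0.0446] 0.19
yel [ 0.5306 -0.1232  0.0442] 0.2
blue [ 0.5725 -0.2259  0.0456] 0.16
off [0.4873 0.1819] bar78 [0.5461 0.1753]
case [[0.5891, 0.219], [0.5795, 0.1211], [0.4534, 0.1337], [0.4622, 0.232]] [0.52105657 0.17644629]
cases [[0.4647, 0.2304], [0.5924, 0.2141], [0.5813, 0.1114], [0.4543, 0.1291]] [0.52315819 0.17124494]
g [ 0.5508 -0.1738]
y [ 0.5296 -0.1225]
b [ 0.5717 -0.2251]
```

Emit:
carry_out(
  commands=[0.5,1,0,-1,0.5,1,0,-1,0.5,1,0,-1,0.5,1,0,-1,0.5,1,0,-1],
  fingers=0,
)

```text
time_s: 0.52
eef_pos: [0.2763, -0.3533, 0.208]
tool_rot: [[0.994, -0.11, -0.0], [-0.11, -0.994, 0.001], [-0.0, -0.001, -1.0]]
contact_force: [-0.5, -1.2, -0.1]
grip_width: 0.0571
finger_force: 0.0
```

Emit:
carry_out(
  commands=[0.5,1,0,0,0.5,1,0,0,0.5,1,0,0,0.5,1,0,0,0.5,1,0,0],
)

```text
time_s: 0.93
eef_pos: [0.3388, -0.2283, 0.2082]
tool_rot: [[0.994, -0.105, -0.0], [-0.105, -0.994, 0.0], [-0.0, -0.0, -1.0]]
contact_force: [0.9, 0.5, -0.2]
grip_width: 0.0236
finger_force: 0.0
```

Emit:
carry_out(
  commands=[0.5,1,0,0,0.5,1,0,0,0.5,1,0,0,0.5,1,0,0,0.5,1,0,0],
)

```text
time_s: 1.35
eef_pos: [0.4013, -0.1032, 0.2082]
tool_rot: [[0.995, -0.105, -0.0], [-0.105, -0.995, 0.0], [-0.0, -0.0, -1.0]]
contact_force: [0.6, -0.8, 0.4]
grip_width: 0.0006
finger_force: 0.0
```

Emit:
carry_out(
  commands=[0.5,1,0,0,0.5,1,0,0,0.5,1,0,0,0.5,1,0,0,0.5,1,0,0],
)

```text
time_s: 1.77
eef_pos: [0.4637, 0.0218, 0.2081]
tool_rot: [[0.995, -0.104, -0.0], [-0.104, -0.995, 0.0], [-0.0, -0.0, -1.0]]
contact_force: [0.3, -0.1, 0.5]
grip_width: 0.0008
finger_force: 0.0
```

Emit:
carry_out(
  commands=[0.5,1,0,0,0.5,1,0,0,0.5,1,0,0,0.5,1,0,0,0.5,1,0,0],
)

```text
time_s: 2.18
eef_pos: [0.5262, 0.1468, 0.208]
tool_rot: [[0.995, -0.104, -0.001], [-0.104, -0.995, -0.0], [-0.001, 0.0, -1.0]]
contact_force: [-0.7, -0.5, -0.3]
grip_width: 0.0006
finger_force: 0.0
```

Emit:
carry_out(
  commands=[0.25,0.3,-0.5,0,0.25,0.3,-1,0,0.25,0.3,-1,0,0.25,0.22,-1,0,0,0,-1,0],
)

```text
time_s: 2.6
eef_pos: [0.5513, 0.1742, 0.0942]
tool_rot: [[0.995, -0.104, -0.0], [-0.104, -0.995, 0.0], [-0.0, -0.0, -1.0]]
contact_force: [0.3, 0.1, 0.2]
grip_width: 0.0004
finger_force: 0.0
```

Emit:
carry_out(
  commands=[0,0,0,0,0,0,-0.2,0,0,0,-0.2,0,0,0,-0.2,0,0,0,0,0],
)

```text
time_s: 3.02
eef_pos: [0.551, 0.1732, 0.0809]
tool_rot: [[0.994, -0.105, 0.0], [-0.105, -0.994, 0.0], [0.0, -0.0, -1.0]]
contact_force: [-0.9, 0.0, 0.1]
grip_width: 0.0005
finger_force: 0.0
```

Emit:
carry_out(
  commands=[0,0,-0.08,0,0,0,-0.08,0,0,0,-0.08,0,0,0,-0.08,0,0,0,0,0],
)

```text
time_s: 3.43
eef_pos: [0.5508, 0.1733, 0.0725]
tool_rot: [[0.995, -0.105, -0.0], [-0.105, -0.995, -0.0], [-0.0, 0.0, -1.0]]
contact_force: [-0.3, 0.0, -0.2]
grip_width: 0.0003
finger_force: 0.0
```

Emit:
carry_out(
  commands=[0,0,-0.08,0,0,0,-0.04,0,0,0,-0.04,0,0,0,0,0,0,0,0,0],
)

```text
time_s: 3.85
eef_pos: [0.551, 0.1734, 0.0688]
tool_rot: [[0.995, -0.105, 0.0], [-0.105, -0.995, 0.0], [0.0, -0.0, -1.0]]
contact_force: [-0.6, -1.0, 0.2]
grip_width: 0.0003
finger_force: 0.0
```

```bash
python3 - <<'E'
from workcell import bot,eyes
import cv2,numpy as np
s=eyes.get_image("side");t=eyes.get_image("top")
c=lambda i,x,y:cv2.resize(i[y:y+75,x:x+100],(400,300),interpolation=cv2.INTER_CUBIC)
cv2.imwrite("pics/p1.png",np.hstack([c(t,130,160),c(s,210,125)]))
f=[];print(bot.get_state()['contact_force'],bot.get_state()['eef_pos'])
E
```

```text
[ 0.02665349  0.14049316 -0.41768761] [0.55101061 0.17336677 0.068868  ]
```

View pics/p1.png

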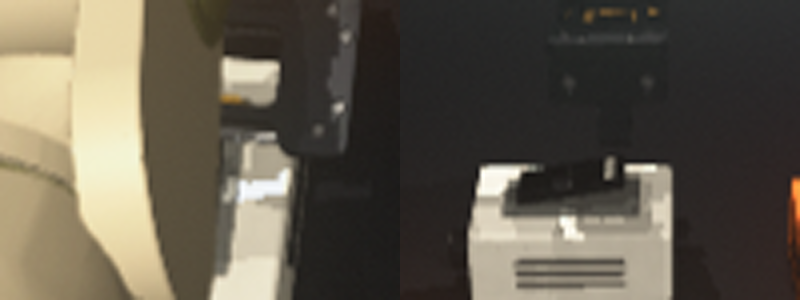

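The side crop shows the barred end still raised (bar at crop (610,168)) and the finger dark at about (615,130), with no clear contact. I'll compare this with the projected TCP.

```bash
python3 - <<'E'
from h import *
import cv2
from workcell import bot
p=bot.get_state()['eef_pos']
for q in(p,p+[0,0,.01],p+[0,0,.02],[.547,.1758,.076]):
  u=proj("side",np.array(q)); print(u,(u-[210,125]+.5)*4)
s=eyes.get_image("side")[145:185,235:285]
s=cv2.convertScaleAbs(s,alpha=2.5,beta=30)
cv2.imwrite("pics/p2.png",cv2.resize(s,(750,600),interpolation=cv2.INTER_CUBIC))
E
```

```text
[263.3816349 169.4201706] [215.52653959 179.6806824 ]
[263.29122517 165.97356604] [215.16490066 165.89426416]
[263.20002715 162.49691064] [214.80010862 151.98764256]
[261.69830697 166.62954304] [208.79322787 168.51817216]
```

View pics/p2.png

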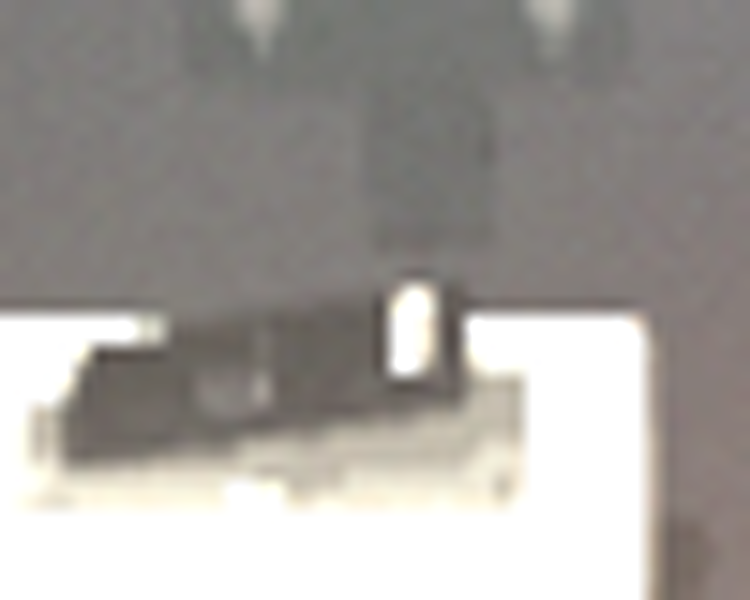

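```bash
python3 - <<'E'
from h import *
p=np.array([.551,.1734,.0688])
# predicted rows: tip, tip near edge, body near bottom edge, body left/right corners
y=np.array([-.105,-.995,0]);x=np.array([.995,-.105,0])
for dz in(0,.02,.023):
  for dy in (0,.04):
    q=p+[0,dy,dz]
    print(dz,dy,"tip near",proj("side",q+y*.0175),"tip far",proj("side",q-y*.0175),"body",[proj("side",q+y*.0935+x*s*.0375+[0,0,.064]).round(1) for s in(-1,1)])
E
```

```text
0 0 tip near [263.20968598 172.58436114] tip far [263.54040628 166.36999987] body [array([245.8, 163.7]), array([277.8, 163.3])]
0 0.04 tip near [261.9922436 165.5648428] tip far [262.34336325 159.69305251] body [array([245. , 156.3]), array([276., 156.])]
0.02 0 tip near [263.02422335 165.59997703] tip far [263.36246201 159.50803502] body [array([245.4, 156. ]), array([277.7, 155.6])]
0.02 0.04 tip near [261.8016476  158.72022126] tip far [262.160372   152.96687575] body [array([244.7, 148.8]), array([275.9, 148.4])]
0.023 0 tip near [262.99612106 164.54166549] tip far [263.33550578 158.46853708] body [array([245.4, 154.8]), array([277.7, 154.5])]
0.023 0.04 tip near [261.7727758  157.68338663] tip far [262.13265883 151.94822763] body [array([244.6, 147.6]), array([275.9, 147.3])]
```

```bash
python3 - <<'E'
from h import *
import cv2
from workcell import bot
st=bot.get_state();p=st['eef_pos'];R=st['tool_rot'];print(p,st['qpos'])
out=[]
for n,x0,y0 in(("side",200,60),("top",110,80)):
  im=cv2.convertScaleAbs(eyes.get_image(n),alpha=1.6,beta=20)[y0:y0+200,x0:x0+133]
  im=cv2.resize(im,(400,600),interpolation=cv2.INTER_CUBIC)
  f=lambda q:tuple(int(v) for v in (proj(n,q)-[x0,y0])*3)
  for hx,hy,z,c in((.0375,.0935,-.064,(0,0,255)),(.009,.0175,0,(0,255,0))):
    P=[f(p+R@np.array([a*hx,b*hy,z])) for a,b in((1,1),(1,-1),(-1,-1),(-1,1))]
    cv2.polylines(im,[np.array(P)],True,c,1)
  out.append(im)
  c=C[n]["world_to_cam"];c=np.array(c);print(n,"campos",-c[:3,:3].T@c[:3,3],proj(n,[0,0,0.]))
cv2.imwrite("pics/p3.png",np.hstack(out))
E
```

```text
[0.55102662 0.17337668 0.06890559] [5.85033389e+00 3.24438261e+01 8.61552365e+01 1.72969787e-03
 6.13930604e+01 1.01855037e+02]
side campos [ 0.47855236 -0.881356    0.61468944] [ 29.34975416 245.01816763]
top campos [0.40883129 0.01915868 0.7727859 ] [273.20584027 487.22301874]
```

View pics/p3.png

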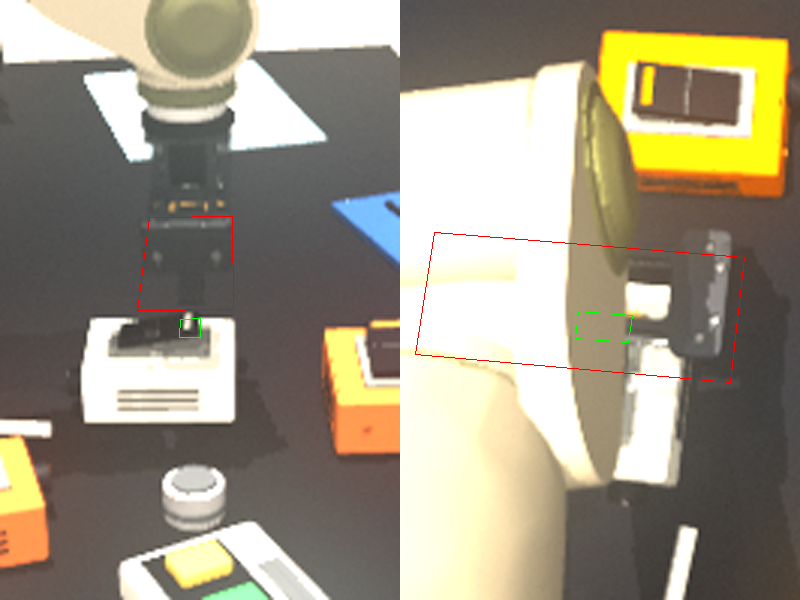

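```bash
python3 - <<'E'
from h import *
p=np.array([.551,.1734,.0689]);y=np.array([-.105,-.995,0]);x=np.array([.995,-.105,0])
for s,t,u in((1,[220.3,159],[277,150.3]),(-1,[216.7,199],[247.3,150.3])):
  q,e=tri(np.array(t),np.array(u)); d=q-p; print(q.round(4),e.round(2),"tool coords",(d@x).round(4),(d@y).round(4),d[2].round(4))
E
```

```text
[0.5805 0.081  0.1652] 1.3 tool coords 0.039 0.0889 0.0963
[0.5117 0.0868 0.1664] 1.19 tool coords -0.03 0.0903 0.0975
```

The gripper's triangulated x and y agree with the reported pose. Its body and tip both stand about 30 mm higher than the reported z, so I'll go down by feel.

Emit:
carry_out(
  commands=[0,0,-0.12,0,0,0,-0.12,0,0,0,-0.12,0,0,0,-0.12,0,0,0,0,0],
)

```text
time_s: 4.52
eef_pos: [0.5506, 0.1733, 0.056]
tool_rot: [[0.995, -0.105, -0.001], [-0.105, -0.995, -0.0], [-0.001, 0.0, -1.0]]
contact_force: [-0.1, -0.0, 1.0]
grip_width: 0.0004
finger_force: 0.0
```

Emit:
carry_out(
  commands=[0,0,-0.08,0,0,0,-0.08,0,0,0,-0.08,0,0,0,0,0,0,0,0,0],
)

```text
time_s: 4.93
eef_pos: [0.5509, 0.1734, 0.0507]
tool_rot: [[0.995, -0.105, -0.0], [-0.105, -0.995, -0.0], [-0.0, 0.0, -1.0]]
contact_force: [0.5, -0.6, 0.6]
grip_width: 0.0005
finger_force: 0.0
```

Emit:
carry_out(
  commands=[0,0,-0.08,0,0,0,-0.08,0,0,0,0,0,0,0,0,0,0,0,0,0],
)

```text
time_s: 5.35
eef_pos: [0.5509, 0.1733, 0.0467]
tool_rot: [[0.995, -0.105, -0.0], [-0.105, -0.995, -0.0], [-0.0, 0.0, -1.0]]
contact_force: [0.3, -0.2, -0.3]
grip_width: 0.0004
finger_force: 0.0
```

```bash
python3 - <<'E'
from h import *
import cv2
from workcell import bot
print(bot.get_state()['contact_force'])
s=eyes.get_image("side")[140:190,230:290]
s=cv2.convertScaleAbs(s,alpha=2.5,beta=30)
cv2.imwrite("pics/p4.png",cv2.resize(s,(720,600),interpolation=cv2.INTER_CUBIC))
E
```

```text
[ 0.30771737 -0.23811945 -0.30830766]
```

View pics/p4.png

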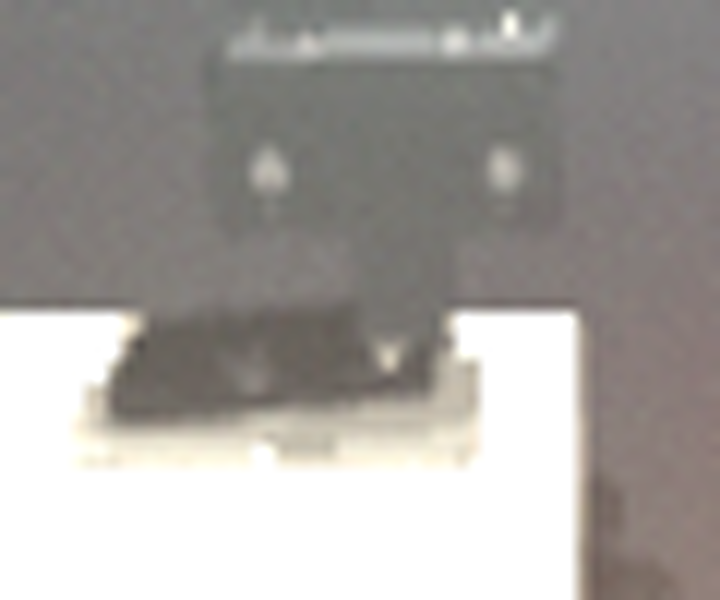

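The finger now sits on the bar (crop (390,340)) and the paddle has started to rock, which confirms the z offset. I'll keep pressing until the force rises.

Emit:
carry_out(
  commands=[0,0,-0.06,0,0,0,-0.06,0,0,0,-0.06,0,0,0,0,0,0,0,0,0],
)

```text
time_s: 5.82
eef_pos: [0.551, 0.1734, 0.0422]
tool_rot: [[0.995, -0.105, -0.0], [-0.105, -0.995, 0.0], [-0.0, 0.0, -1.0]]
contact_force: [0.4, -1.5, 0.5]
grip_width: 0.0003
finger_force: 0.5
```

Emit:
carry_out(
  commands=[0,0,-0.04,0,0,0,-0.04,0,0,0,0,0,0,0,0,0,0,0,0,0],
)

```text
time_s: 6.23
eef_pos: [0.551, 0.1734, 0.0403]
tool_rot: [[0.995, -0.105, 0.0], [-0.105, -0.995, 0.0], [0.0, -0.0, -1.0]]
contact_force: [1.5, 0.9, 1.7]
grip_width: 0.0002
finger_force: 0.6
```

Emit:
carry_out(
  commands=[0,0,-0.04,0,0,0,-0.04,0,0,0,0,0,0,0,0,0,0,0,0,0],
)

```text
time_s: 6.65
eef_pos: [0.5511, 0.1734, 0.0387]
tool_rot: [[0.995, -0.105, 0.0], [-0.105, -0.995, 0.0], [0.0, -0.0, -1.0]]
contact_force: [0.5, -0.6, 5.3]
grip_width: 0.0002
finger_force: 2.8
```

Emit:
carry_out(
  commands=[0,0,-0.04,0,0,0,0,0,0,0,0,0,0,0,0,0,0,0,0,0],
)

```text
time_s: 7.07
eef_pos: [0.5512, 0.1734, 0.0385]
tool_rot: [[0.995, -0.104, 0.001], [-0.104, -0.995, -0.0], [0.001, -0.0, -1.0]]
contact_force: [-3.0, -1.1, 12.7]
grip_width: 0.0004
finger_force: 5.6
```

Bottomed: z held at 0.0385 while the force rose to 12.7 N. I'll lift straight up and cross to the green key.

Emit:
carry_out(
  commands=[0,0,0.2,0,0,0,0.8,0,0,0,1,0,0,-0.5,0.5,0,0,-1,0,0],
)

```text
time_s: 7.48
eef_pos: [0.5519, 0.1366, 0.1024]
tool_rot: [[0.995, -0.102, 0.004], [-0.102, -0.995, 0.001], [0.004, -0.001, -1.0]]
contact_force: [0.8, -0.1, 0.2]
grip_width: 0.0006
finger_force: 0.0
```

Emit:
carry_out(
  commands=[0,-1,0,0,0,-1,0,0,0,-1,0,0,0,-1,0,0,0,-1,0,0],
)

```text
time_s: 7.9
eef_pos: [0.5503, 0.009, 0.0994]
tool_rot: [[0.994, -0.105, -0.001], [-0.105, -0.994, 0.0], [-0.001, -0.0, -1.0]]
contact_force: [-0.3, 0.5, 0.3]
grip_width: 0.0005
finger_force: 0.0
```

Emit:
carry_out(
  commands=[0,-1,0,0,0,-1,0,0,0,-1,0,0,0,-1,0,0,0,-1,0,0],
)

```text
time_s: 8.32
eef_pos: [0.5501, -0.116, 0.0993]
tool_rot: [[0.994, -0.105, -0.001], [-0.105, -0.994, 0.0], [-0.001, -0.0, -1.0]]
contact_force: [-0.1, 0.2, -0.5]
grip_width: 0.0004
finger_force: 0.0
```

Emit:
carry_out(
  commands=[0,-1,0,1,0,-1,0,1,0,-0.4,0,1,0,0,0,1,0,0,0,1],
)

```text
time_s: 8.73
eef_pos: [0.5501, -0.1756, 0.0991]
tool_rot: [[0.912, 0.41, -0.001], [0.41, -0.912, 0.001], [-0.001, -0.001, -1.0]]
contact_force: [0.0, 0.0, 0.6]
grip_width: 0.0003
finger_force: 0.0
```

```bash
python3 - <<'E'
from h import *
import cv2
from workcell import bot
print(bot.get_state()['eef_pos'])
out=[]
for n,x0,y0 in(("side",210,145),("top",140,165)):
  im=eyes.get_image(n)
  cv2.imwrite(f"pics/{n}5.png",im)
  s=im[y0:y0+75,x0:x0+75] 
  out.append(cv2.resize(cv2.convertScaleAbs(s,alpha=1.5,beta=20),(400,400),interpolation=cv2.INTER_CUBIC))
cv2.imwrite("pics/p5.png",np.hstack(out))
E
```

```text
[ 0.55005496 -0.17556746  0.09914364]
```

View pics/p5.png

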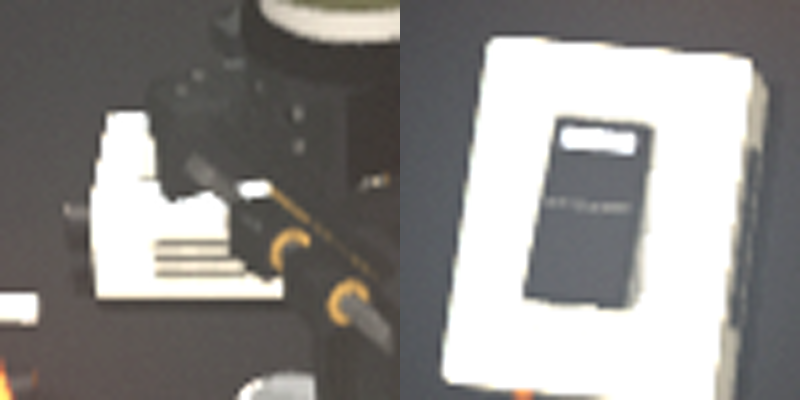

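The top crop shows the paddle rocked over and the supply in place (bar at crop (597,140), plain end now raised), so the lamp is on. Now the green key.

Emit:
carry_out(
  commands=[0,0,-0.8,0,0,0,-0.8,0,0,0,-0.8,0,0,0,-0.5,0,0,0,0,0],
)

```text
time_s: 9.25
eef_pos: [0.5492, -0.1736, 0.0245]
tool_rot: [[0.915, 0.404, -0.005], [0.404, -0.915, 0.003], [-0.003, -0.004, -1.0]]
contact_force: [-0.9, 0.1, -0.6]
grip_width: 0.0004
finger_force: 0.0
```

Emit:
carry_out(
  commands=[0,0,-0.1,0,0,0,-0.1,0,0,0,-0.1,0,0,0,0,0,0,0,0,0],
)

```text
time_s: 9.67
eef_pos: [0.5511, -0.1742, 0.0202]
tool_rot: [[0.914, 0.406, 0.001], [0.406, -0.914, -0.0], [0.0, 0.0, -1.0]]
contact_force: [0.8, 0.0, -0.1]
grip_width: 0.0008
finger_force: 0.0
```

Emit:
carry_out(
  commands=[0,0,-0.06,0,0,0,-0.06,0,0,0,-0.04,0,0,0,0,0,0,0,0,0],
)

```text
time_s: 10.08
eef_pos: [0.5512, -0.1742, 0.016]
tool_rot: [[0.914, 0.407, 0.001], [0.407, -0.914, -0.0], [0.0, 0.0, -1.0]]
contact_force: [0.9, 0.0, 2.1]
grip_width: 0.0004
finger_force: 1.2
```

Contact; the key is at about 2 N. I'll press on to the stop.

Emit:
carry_out(
  commands=[0,0,-0.06,0,0,0,-0.06,0,0,0,-0.04,0,0,0,0,0,0,0,0,0],
)

```text
time_s: 10.5
eef_pos: [0.5512, -0.1742, 0.012]
tool_rot: [[0.914, 0.407, 0.001], [0.407, -0.914, -0.0], [0.0, 0.001, -1.0]]
contact_force: [1.2, 0.4, 5.6]
grip_width: 0.0007
finger_force: 2.4
```

Emit:
carry_out(
  commands=[0,0,-0.05,0,0,0,-0.03,0,0,0,0,0,0,0,0,0,0,0,0,0],
)

```text
time_s: 10.92
eef_pos: [0.5513, -0.1743, 0.0118]
tool_rot: [[0.913, 0.407, 0.001], [0.407, -0.913, -0.001], [0.001, 0.001, -1.0]]
contact_force: [-6.1, 2.5, 21.5]
grip_width: 0.0004
finger_force: 10.6
```

Bottomed (21 N, z stopped at 0.0118). I'll lift and return to the plain end at about (0.491, 0.179).

Emit:
carry_out(
  commands=[0,0,0.2,0,0,0,0.8,0,0,0,1,0,0,0,1,0,0,0.5,0.6,0],
)

```text
time_s: 11.33
eef_pos: [0.5513, -0.1631, 0.1017]
tool_rot: [[0.914, 0.405, 0.002], [0.405, -0.914, -0.001], [0.001, 0.002, -1.0]]
contact_force: [-0.3, -0.9, 0.1]
grip_width: 0.0002
finger_force: 0.0
```

Emit:
carry_out(
  commands=[-0.2,1,0,0,-0.2,1,0,0,-0.2,1,0,0,-0.2,1,0,0,-0.2,1,0,0],
)

```text
time_s: 11.75
eef_pos: [0.5251, -0.0354, 0.0993]
tool_rot: [[0.914, 0.406, -0.001], [0.406, -0.914, 0.0], [-0.001, -0.001, -1.0]]
contact_force: [-0.7, -0.8, 0.6]
grip_width: 0.0005
finger_force: 0.0
```

Emit:
carry_out(
  commands=[-0.2,1,0,-1,-0.2,1,0,-1,-0.2,1,0,-1,-0.2,1,0,-1,-0.2,1,0,-1],
)

```text
time_s: 12.17
eef_pos: [0.5001, 0.0895, 0.0993]
tool_rot: [[0.994, -0.11, -0.001], [-0.11, -0.994, 0.0], [-0.001, 0.0, -1.0]]
contact_force: [1.0, 0.2, 0.4]
grip_width: 0.0007
finger_force: 0.0
```

Emit:
carry_out(
  commands=[-0.2,1,0,0,-0.2,1,0,0,0,1,0,0,0,0.6,0,0,0,0,0,0],
)

```text
time_s: 12.58
eef_pos: [0.4902, 0.1805, 0.0993]
tool_rot: [[0.995, -0.102, -0.001], [-0.102, -0.995, 0.0], [-0.001, -0.0, -1.0]]
contact_force: [-0.2, 0.1, -0.2]
grip_width: 0.0001
finger_force: 0.0
```

```bash
python3 - <<'E'
from h import *
import cv2
from workcell import bot
print(bot.get_state()['eef_pos'])
out=[]
for n,x0,y0 in(("side",210,130),("top",300,140)):
  s=eyes.get_image(n)[y0:y0+100,x0:x0+100]
  out.append(cv2.resize(cv2.convertScaleAbs(s,alpha=1.4,beta=20),(400,400),interpolation=cv2.INTER_CUBIC))
cv2.imwrite("pics/p6.png",np.hstack(out))
E
```

```text
[0.49016487 0.18054959 0.09926435]
```

View pics/p6.png

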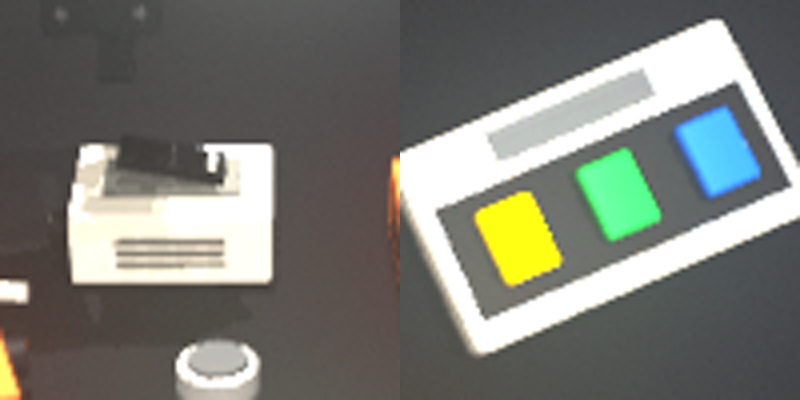

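The side crop shows the paddle fully on, with its plain end raised at crop (135,145) and the finger above it at (115,70), slightly too far out. The keypad is undisturbed. I'll nudge +4 mm in x and press.

Emit:
carry_out(
  commands=[0.16,-0.04,-0.5,0,0,0,-0.8,0,0,0,-0.5,0,0,0,0,0,0,0,0,0],
)

```text
time_s: 13.1
eef_pos: [0.4949, 0.1764, 0.0546]
tool_rot: [[0.994, -0.106, -0.001], [-0.106, -0.994, -0.0], [-0.001, 0.0, -1.0]]
contact_force: [0.1, 0.2, 0.8]
grip_width: 0.0005
finger_force: 0.0
```

Emit:
carry_out(
  commands=[0,0,-0.08,0,0,0,-0.08,0,0,0,-0.08,0,0,0,-0.08,0,0,0,0,0],
)

```text
time_s: 13.52
eef_pos: [0.4949, 0.1773, 0.0467]
tool_rot: [[0.995, -0.105, -0.0], [-0.105, -0.995, -0.0], [-0.0, 0.0, -1.0]]
contact_force: [0.5, -0.6, 0.3]
grip_width: 0.0001
finger_force: 0.1
```

Emit:
carry_out(
  commands=[0,0,-0.08,0,0,0,-0.06,0,0,0,-0.06,0,0,0,0,0,0,0,0,0],
)

```text
time_s: 13.93
eef_pos: [0.4951, 0.1774, 0.0417]
tool_rot: [[0.995, -0.105, 0.0], [-0.105, -0.995, -0.0], [0.0, -0.0, -1.0]]
contact_force: [-0.7, -0.1, -0.2]
grip_width: 0.0003
finger_force: 0.0
```

Emit:
carry_out(
  commands=[0,0,-0.04,0,0,0,-0.04,0,0,0,0,0,0,0,0,0,0,0,0,0],
)

```text
time_s: 14.35
eef_pos: [0.495, 0.1774, 0.0398]
tool_rot: [[0.995, -0.105, 0.0], [-0.105, -0.995, 0.0], [0.0, -0.0, -1.0]]
contact_force: [-0.4, 1.4, 0.8]
grip_width: 0.0005
finger_force: 0.6
```

Emit:
carry_out(
  commands=[0,0,-0.04,0,0,0,-0.02,0,0,0,0,0,0,0,0,0,0,0,0,0],
)

```text
time_s: 14.77
eef_pos: [0.4952, 0.1774, 0.039]
tool_rot: [[0.995, -0.105, 0.001], [-0.105, -0.995, 0.0], [0.001, -0.0, -1.0]]
contact_force: [-3.2, -0.0, 9.9]
grip_width: 0.0005
finger_force: 4.6
```

Emit:
carry_out(
  commands=[0,0,-0.03,0,0,0,0,0,0,0,0,0,0,0,0,0,0,0,0,0],
)

```text
time_s: 15.18
eef_pos: [0.4953, 0.1774, 0.0388]
tool_rot: [[0.995, -0.104, 0.001], [-0.104, -0.995, -0.0], [0.001, -0.0, -1.0]]
contact_force: [-6.2, -1.5, 15.0]
grip_width: 0.0007
finger_force: 7.7
```

Emit:
carry_out(
  commands=[0,0,0.2,0,0,0,0.8,0,0,0,1,0,0,0,1,0,0,0,1,0],
)

```text
time_s: 15.6
eef_pos: [0.4948, 0.1773, 0.1385]
tool_rot: [[0.995, -0.105, -0.0], [-0.105, -0.995, -0.0], [-0.0, 0.0, -1.0]]
contact_force: [-0.1, 0.2, 0.1]
grip_width: 0.0004
finger_force: 0.0
```

Emit:
carry_out(
  commands=[0,0,1,0,0,0,0,0,0,0,0,0,0,0,0,0,0,0,0,0],
)

```text
time_s: 16.02
eef_pos: [0.4944, 0.1773, 0.1612]
tool_rot: [[0.995, -0.105, -0.003], [-0.105, -0.995, -0.0], [-0.002, 0.001, -1.0]]
contact_force: [0.1, 0.2, -0.1]
grip_width: 0.0004
finger_force: 0.0
```

```bash
python3 - <<'E'
from h import *
import cv2
im=eyes.get_image("side")
a=cv2.resize(cv2.convertScaleAbs(im[140:200,215:295],alpha=1.5,beta=20),(400,300),interpolation=cv2.INTER_CUBIC)
cv2.imwrite("pics/p7.png",np.hstack([a,cv2.resize(im,(400,300))]))
E
```

```text
(no output)
```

View pics/p7.png

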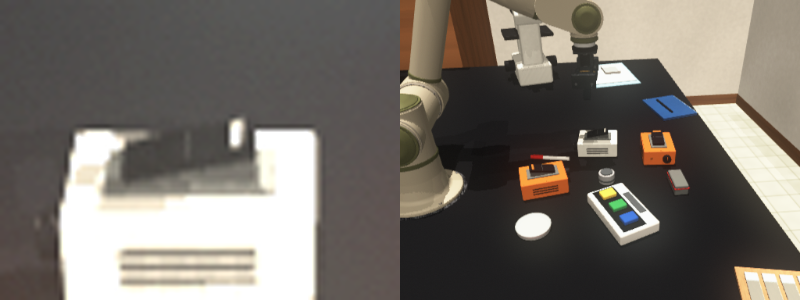

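The barred end is raised again (crop (237,132)), so the lamp is off. Everything is in place and the fingers are clear.

```bash
python3 -c "
from workcell import job_done
print(job_done())"
```

```text
the job is handed in; nothing more can be done
None
```

I switched the lamp on, pressed the green key to its stop and released it, switched the lamp off again, and handed the job in at about 16 s with the fingers clear and, in the last pictures, the supply, keypad and loose items looking unmoved.

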